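# Lay the held-back tuning block on the grinder's rest

### The arm

A 7-joint arm with a two-finger parallel gripper is mounted at the origin on the work surface. World frame = base frame: x ahead of the robot, y to its left, z up, the work surface at z = 0. Lengths are in m, angles in rad, forces in N, time in s.
With the tool pointing down it reaches from about 0.4 to 0.9 m from the base axis. Payload 5.6 kg.
Tool frame: the origin (TCP) lies on the centre line of the jaws, within the pads' length; the fingertips stand 19 mm ahead of it and the grasp point (between the pads) is the TCP; z points along the fingers, y is the direction in which the jaws open and shut (so a half turn about z gives the same grasp; the last joint's range is limited). The gripper opens to 92 mm and grips with 3 to 60 N. Pads are 20 mm wide; open, the fingers measure 128 mm over their backs; the gripper's body (75 mm by 189 mm) begins 69 mm behind the grasp point.
Start: joints at [1.191, 0.468, -0.012, 1.603, 0.006, 1.071, -0.056], TCP at [0.215, -0.614, 0.234] pointing down, gripper open.
Joint ranges: [-2.53, 2.53], [-0.31, 2.02], [-1.57, 1.55], [0.28, 2.44], [-1.29, 4.43], [0.15, 1.84], [-2.92, 2.92]. Speed limits (rad/s): [2.57, 2.57, 3.14, 3.14, 3.14, 3.14, 3.14].

### API

Orientations are given as [roll, pitch, yaw] about the fixed x, y, z axes, in that order (R = Rz(yaw) Ry(pitch) Rx(roll)).
In Python, from cell import get_state, vision, r gives the robot as it stands.
- The arm moves only by the tool move_arm, never from a script. Its argument "targets" is a list of rows, each an object of numbers: "tx", "ty", "tz": the shift along the world's x, y, z in mm; "twist": the turn about the world's z in degrees; "grip": the finger opening in mm, from 0 to 91.9. In form: [{"tx": .., "ty": .., "tz": .., "twist": .., "grip": ..}, ...]. A call has exactly 5 rows; each row is the pose to reach, as a shift and turn from the pose measured when the call began; what a row does not reach only later rows make up. A row lasts 1/8 s, in which the tool goes at most 62.5 mm and 10.7 degrees, less where a joint would pass 70% of its speed; a pose out of reach is approached as far as the arm can. A call with a gripper value outside its range is refused whole. The fingers move at their own pace and stop on an object; "newtons" is the grip in N (left out, the last holds). Time passes only in rows, so rows that repeat a pose let the fingers close, or fill a call up. It gives the time, the measured TCP pose, the force and the opening at its end, in the units of the state.
- get_state(): the state, without advancing time (a new reading comes with each control period).
- vision.read_camera(name): name is "scene" or "top"; returns a dict with "pixels" (384x512x3 uint8, blue, green, red), "camera_matrix" (3x3 intrinsics, pixels), "R" (3x3) and "t" (3): a world point X has camera coordinates R X + t. Camera axes: x right, y down, z forward; pixel columns grow to the right and rows downward; lengths in m; the calibration is good to about 2 mm. A picture is of the moment at which its call begins. There is no depth.
- r.job_done(): hands the job in, once; it reports no verdict.
The state is a dict: "clock": time; "qpos": joint angles; "qvel": joint speeds; "joint_torque": joint torques, N m; "ee_pos": TCP position; "ee_rot": TCP orientation; "ft_force": force on the tool from outside, world axes, zero at the start; "torque": the same for the moment, N m; "opening": opening from 0.0 (shut) to 1.0 (fully open).
Only numpy, scipy, OpenCV 4.12 (cv2) and the standard library are available. Lean on these libraries where they do the work, as an engineer would, in place of code of your own. Each camera call takes 0.05 s, during which the arm holds its last target.

### The job

Slide the rosewood tuning block that is kept in the holder out from under the holder's overhanging lip, then lay it across the narrow tool rest of the grinder. It should lie balanced and level on the middle of the rest, one end pointing straight at the wheel, and be let go. Leave the spare blocks, hammer, fork and bowl where they are.

Things in the scene. Friction and masses are not known exactly. Their poses are not given: they have to be found in the camera images.
- block_mid (a point): centre (half-way along and up) of the task's block: rosewood, an eight-sided prism 90 mm long, 32 mm across flats, about 70 g, lying flat on one side on the holder's board, x along its length. Its rear half starts under the lip; its front 35 to 52 mm sticks out towards the robot, free above and beside. It slides easily.
- holder: wooden holder fixed to the bench; origin on the bench, z up, -x its open front (roughly towards the robot), +x its closed rear. Board 10 mm thick, 100 mm wide (y), from x = -110 to +65 mm. Cheeks under the lip only: inner faces at y = +-22, outer +-32 mm; back stop at x = 55 mm. The block lies along x.
- lip_edge (a point): middle of the front edge of the holder's steel lip, at its underside: 2 mm in front of the holder's origin, 38 mm above the board (48 above the bench). The lip is 6 mm thick, 64 mm wide and covers all behind it. Slide the block towards the holder's -x until its rear end has passed this edge, then lift. Same axes as the holder.
- rest_top (a point): centre of the level top face of the grinder's tool rest, 100 mm above the bench: an iron plate 30 mm deep along its x, 64 mm wide along its y, 8 mm thick, on a post. +x points level at the wheel. A block centred here, its length along x, overhangs 30 mm at each end and leaves 20 mm to the wheel. The grinder is fixed.
- wheel_mid (a point): centre of the grinding wheel: 62 mm radius, 25 mm thick, axis along y (level), 127 mm beyond the rest's centre in +x and as high as the rest's top, so its top is 162 mm above the bench. Frame, and a crank with a wooden knob on the +y side (up to 105 mm beyond the wheel's centre, 115 mm to +y, lower than the wheel), are fixed.
- spare1: a spare eight-sided rosewood block like the one in the holder, lying loose flat on the bench; origin at the middle of its underside, x along its length. Bystander: leave alone.
- spare2: a spare eight-sided rosewood block like the one in the holder, lying loose flat on the bench; origin at the middle of its underside, x along its length. Bystander: leave alone.
- spare3: a spare eight-sided rosewood block like the one in the holder, lying loose flat on the bench; origin at the middle of its underside, x along its length. Bystander: leave alone.
- hammer: brass tuning hammer with a dark handle, 220 mm long, lying loose on the bench close to the robot. Bystander: leave alone.
- fork: steel tuning fork, 130 mm long, 30 mm wide, 8 mm thick, lying loose on the bench. Bystander: leave alone.
- bowl: copper bowl, 150 mm across and 50 mm high, with two iron hoop rings in it, standing loose. Bystander: leave alone.
Mind the look-alikes: they are no part of the job. Leave any turquoise or white look-alike of the part that bears block_mid alone.

How it is judged:
On the way:
1. the block is slid forward out from under the lip, staying low on the holder's board (x of block_mid in the frame of holder below -0.038 m and z of block_mid in the frame of holder between 0.018 and 0.05 m and y of block_mid in the frame of holder between -0.03 and 0.03 m).
At the end, for the whole second after the job is handed in: The block lies at rest on the tool rest alone, let go: its centre within 15 mm of the rest's middle along the block's way to the wheel and within 16 mm sideways, 12 to 20 mm above the rest top (16 mm when lying flat), its length level and pointing at the wheel within 15 degrees (either end first) (x of block_mid in the frame of rest_top between -0.015 and 0.015 m and y of block_mid in the frame of rest_top between -0.016 and 0.016 m and z of block_mid in the frame of rest_top between 0.012 and 0.02 m and angle between the x axis of block_mid and the x axis of rest_top, either way round below 0.26 rad and linear speed of block below 0.02 m/s and contact force between block and grinder above 0.1 N); the robot touches nothing.
It fails at once if a spare block, the hammer, the fork or the bowl is shifted by more than 30 mm (distance of any of spare1, spare2, spare3, hammer, fork, bowl from where it was at the start of the episode above 0.03 m).
It also fails if it takes over 43 s, if anything falls off the work surface, if the arm or the gripper's body presses on something with over 40 N, if the wrist force passes 120 N, or if a joint passes its speed limit or range.

## Working session

There is one attempt and no reset: what is moved stays moved. The work goes in short steps, Python scripts to look and compute and a tool call to move; the robot and the scene stay as the last step left them, time stands still between calls to the robot, and variables do not carry over. Pictures are saved under pics/ and viewed, and the job is handed in when it is done.

Besides the shell and the picture viewer there is one more tool, called after "Request:" as name(argument=value, ...) on one line, values as JSON. move_arm: Moves the arm, as the interface text tells. Its arguments: {"type":"object","properties":{"targets":{"type":"array"},"newtons":{"type":"number"}},"required":["targets"]}

```bash
mkdir -p pics; ls
cat > h.py <<'E'
import numpy as np, cv2
from cell import get_state, vision, r
def cam(n):
    c=vision.read_camera(n); return c
def ray(c,u,v):
    K=np.array(c["camera_matrix"]);R=np.array(c["R"]);t=np.array(c["t"])
    d=R.T@np.linalg.inv(K)@np.array([u,v,1.0]); return -R.T@t,d
def onz(c,u,v,z):
    o,d=ray(c,u,v); return o+d*(z-o[2])/d[2]
def proj(c,X):
    p=np.array(c["camera_matrix"])@(np.array(c["R"])@np.array(X)+np.array(c["t"])); return p[:2]/p[2]
def tri(c1,p1,c2,p2):
    P=[np.array(c["camera_matrix"])@np.c_[np.array(c["R"]),np.array(c["t"])] for c in (c1,c2)]
    X=cv2.triangulatePoints(P[0],P[1],np.array(p1,float).reshape(2,1),np.array(p2,float).reshape(2,1)); return (X[:3]/X[3]).ravel()
E
python3 - <<'E'
from h import *
import pickle
for n in("scene","top"):
    c=cam(n); pickle.dump(dict(c),open(n+"0.pkl","wb")); cv2.imwrite(f"pics/{n}0.png",cv2.resize(c["pixels"],(800,600),interpolation=cv2.INTER_CUBIC))
    print(n,ray(c,256,192))
s=get_state();print(s)
E
```

```text
pics
scene (array([ 1.06926144, -0.51653386,  1.18229938]), array([-0.41432758,  0.38353507, -0.82544673]))
top (array([2.49326196e-01, 9.75515583e-04, 1.54431453e+00]), array([ 0.18582568, -0.02390904, -0.98251289]))
{'clock': 0.1, 'qpos': array([ 1.19101981,  0.4683172 , -0.01160801,  1.60349422,  0.00603646,
        1.07140869, -0.05630178]), 'qvel': array([ 2.28255309e-04, -9.75952403e-05,  1.46140661e-03, -1.73764303e-03,
       -2.89827735e-04,  8.33930711e-04, -3.51581972e-04]), 'joint_torque': array([ 6.80493977e-04, -5.21649671e+01, -1.25341208e-02, -2.44365370e+01,
       -5.67681505e-02,  1.41205697e-02,  3.15487046e-05]), 'ee_pos': array([ 0.21456339, -0.613055  ,  0.23273281]), 'ee_rot': array([-3.14000547e+00,  1.44593576e-04,  3.36732313e-01]), 'ft_force': array([ 0.30582207, -0.60215644,  0.69711813]), 'torque': array([-0.01051322, -0.05008287,  0.04882086]), 'opening': 1.0012565274501657}
```

View pics/scene0.png

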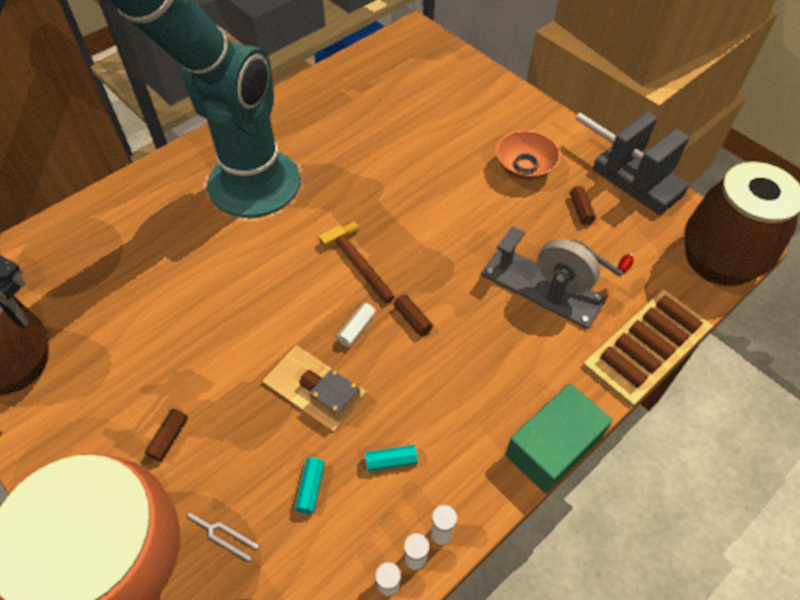

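View pics/top0.png

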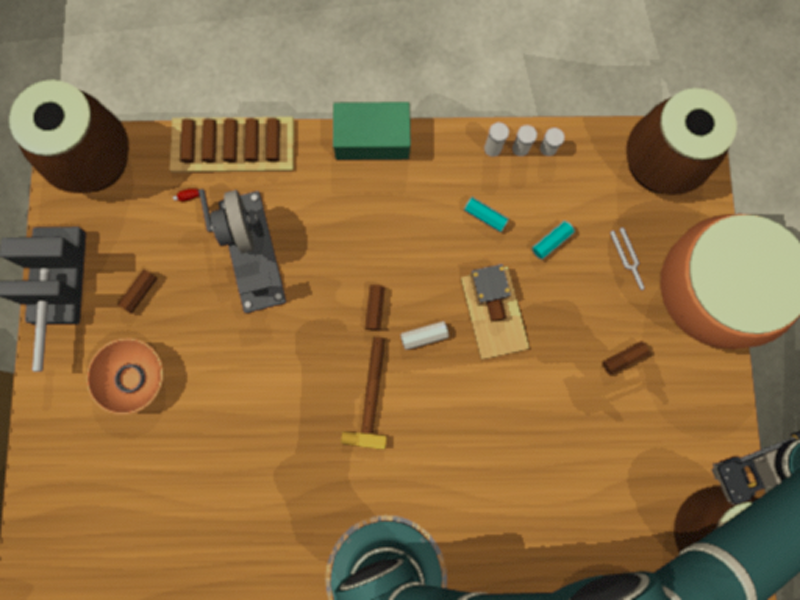

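The scene view shows the holder at about (315,388) and the grinder at (550,270). In the top view they are at (495,312) and (248,250). Brown blocks in the top view:
- Holder block: (497,308).
- Loose spares: (375,307), (627,358) and (138,291).
- Rack of five: (230,140).

The white and turquoise look-alikes are at (425,335), (487,214) and (553,240). The one that fits is the rosewood block poking out from under the steel lip at (497,308). I'll confirm it in an enlarged crop.

Run:
```python
import pickle,cv2,numpy as np
t=pickle.load(open("top0.pkl","rb"))["pixels"];s=pickle.load(open("scene0.pkl","rb"))["pixels"]
def crop(im,x,y,w,h): return cv2.resize(im[y:y+h,x:x+w],(400,300),interpolation=cv2.INTER_CUBIC)
# 80x60 -> x5
a=np.hstack([crop(t,280,168,80,60),crop(s,165,218,80,60)])
b=np.hstack([crop(t,110,115,120,90),crop(s,300,130,120,90)])
cv2.imwrite("pics/crops.png",np.vstack([a,b]))
```

```text
(no output)
```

View pics/crops.png

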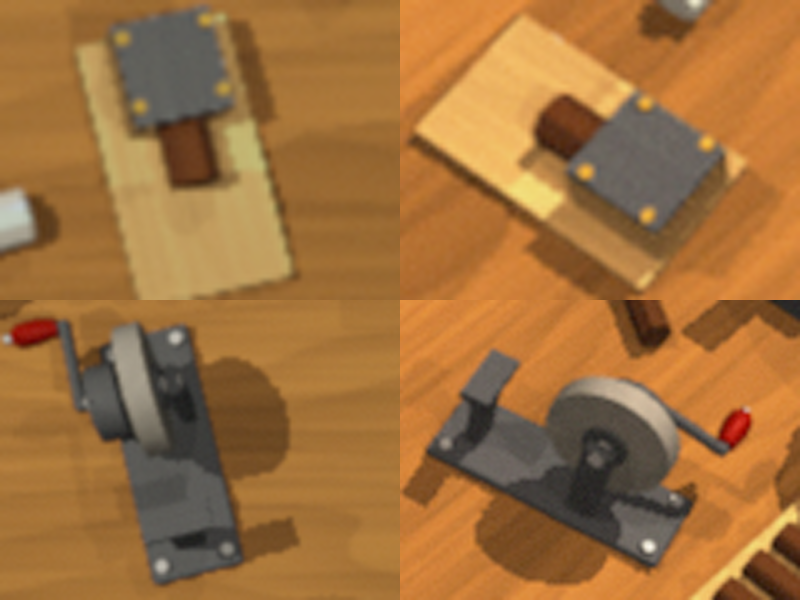

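The crop confirms it: a rosewood block comes out from under the steel lip, towards the robot. Next I'll measure the holder and the rest in larger crops.

Run:
```python
import pickle,cv2,numpy as np
t=pickle.load(open("top0.pkl","rb"))["pixels"];s=pickle.load(open("scene0.pkl","rb"))["pixels"]
def crop(im,x,y,w,h): 
    return np.clip(cv2.resize(im[y:y+h,x:x+w],(w*10,h*10),interpolation=cv2.INTER_CUBIC).astype(float)*1.5,0,255).astype(np.uint8)
cv2.imwrite("pics/rest.png",np.hstack([crop(t,145,150,40,55),crop(s,305,140,40,55)]))
cv2.imwrite("pics/hold.png",np.hstack([crop(t,292,165,50,60)[:, :400],crop(t,292,165,80,60)[:,400:600]]))
cv2.imwrite("pics/hold.png",cv2.resize(crop(t,290,165,52,66),None,fx=.9,fy=.9))
cv2.imwrite("pics/hold2.png",crop(s,165,218,74,60))
```

```text
(no output)
```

View pics/rest.png

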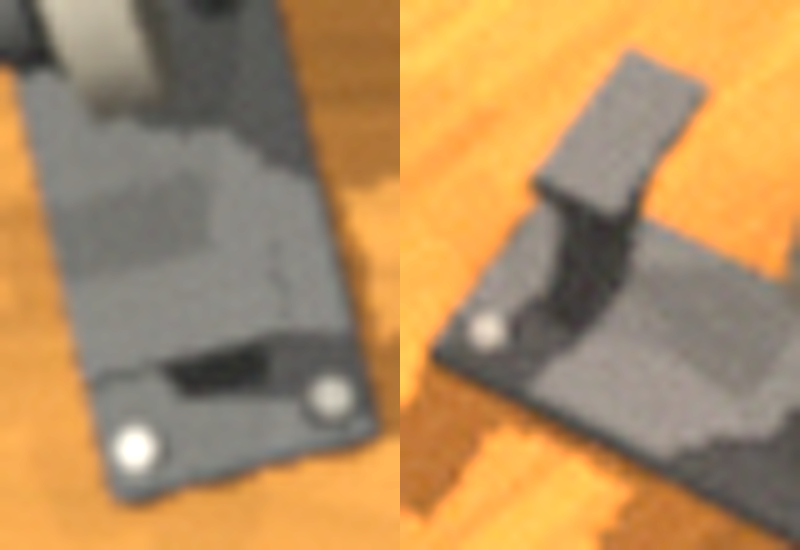

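View pics/hold.png

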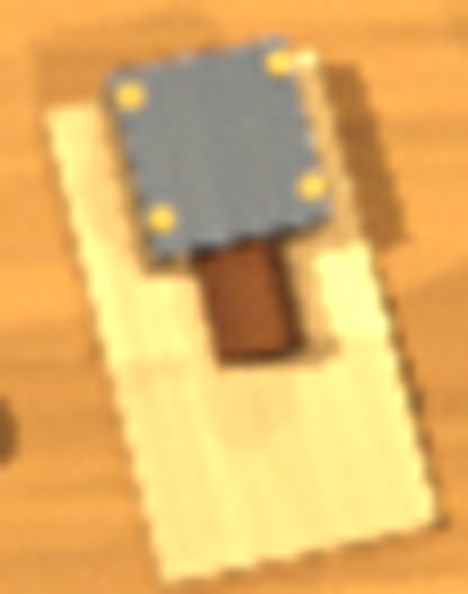

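View pics/hold2.png

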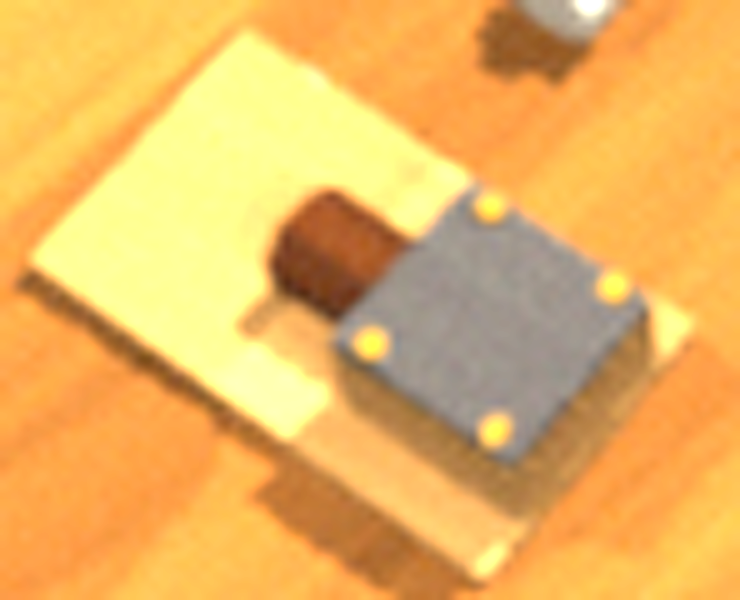

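Rest corners in the scene crop: (630,48), (708,90), (622,212) and (535,182). Lip corners in the top crop: (107,75), (290,38), (330,212) and (150,255). The front board corners are (163,580) and (437,525), and the block's front end is at about (258,355).

Run:
```python
import pickle,cv2
from h import *
T=pickle.load(open("top0.pkl","rb"));S=pickle.load(open("scene0.pkl","rb"))
f=lambda p,sc,x0,y0:((p[0]+.5)/sc-.5+x0,(p[1]+.5)/sc-.5+y0)
def show(n,L): print(n,[np.round(x[:2]*1000,1).tolist() for x in L])
b=[onz(T,*f(p,9,290,165),.01) for p in [(163,580),(437,525),(48,108)]]; show("board T fl fr rl",b)
l=[onz(T,*f(p,9,290,165),.054) for p in [(150,255),(330,212),(290,38),(107,75)]]; show("lip T fl fr rr rl",l)
ls=[onz(S,*f(p,10,165,218),.054) for p in [(475,185),(335,335),(510,465),(650,305)]]; show("lip S",ls)
bs=[onz(S,*f(p,10,165,218),.01) for p in [(247,30),(30,262)]];show("board S fl fr",bs)
bl=[onz(T,*f(p,9,290,165),.040) for p in [(222,352),(298,350)]];show("blockfront T",bl)
def yaw(a,b): d=b-a; return np.degrees(np.arctan2(d[1],d[0]))
for n,B,Lp in(("T",b,l),("S",bs,ls)):
    print(n,"yaw front board", yaw(B[1],B[0])-90,"lip",yaw(Lp[1],Lp[0])-90,yaw(Lp[2],Lp[3])-90,yaw(Lp[0],Lp[3]),yaw(Lp[1],Lp[2]),
     "lipmid",((Lp[0]+Lp[1])/2)[:2],"boardfront mid",((B[0]+B[1])/2)[:2])
print("board left side yaw",yaw(b[0],b[2]))
r=[onz(S,*f(p,10,305,140),.1) for p in [(230,48),(308,90),(222,212),(135,182)]];show("rest",r)
print("rest c",np.mean(r,0), "sizes",[np.linalg.norm(r[i]-r[(i+1)%4]) for i in range(4)],"yaw of 64 edges",yaw(r[2],r[1]),yaw(r[3],r[0]),"30",yaw(r[0],r[1]),yaw(r[3],r[2]))
g=[onz(T,*f(p,10,145,150),.1) for p in [(90,385),(350,330)]];show("rest T edge",g)
# base edges of grinder, top view z~?
for z in(0,.01):
  g=[onz(T,*f(p,10,145,150),z) for p in [(120,500),(20,90),(380,435),(280,10)]];show("gbase",g);print(yaw(g[0],g[1]),yaw(g[2],g[3]), yaw(g[2],g[0])-90)
  print("bolts",[onz(T,x,y,z)[:2] for x,y in [(158.0,194),(177.6,189.3)]])
```

```text
board T fl fr rl [[418.4, -197.9], [436.6, -295.2], [588.8, -162.9]]
lip T fl fr rr rl [[526.5, -191.9], [540.9, -254.9], [603.1, -243.7], [590.6, -179.2]]
lip S [[531.9, -190.7], [542.7, -250.6], [607.1, -239.4], [595.4, -178.3]]
board S fl fr [[421.9, -195.7], [442.4, -292.3]]
blockfront T [[494.4, -217.5], [494.8, -244.0]]
T yaw front board 10.601923505715135 lip 12.878495256654318 10.971401081097653 11.182441149174927 10.225829802308377 lipmid [ 0.53368186 -0.22340276] boardfront mid [ 0.42753488 -0.24652374]
S yaw front board 11.981134221816646 lip 10.288295321310784 10.84993336479279 11.008150441114516 9.804448234927582 lipmid [ 0.53730484 -0.22062766] boardfront mid [ 0.43216951 -0.24397524]
board left side yaw 11.601241224970776
rest [[542.9, 281.3], [571.5, 286.9], [586.7, 229.9], [560.2, 218.5]]
rest c [0.56532816 0.25415985 0.1       ] sizes [np.float64(0.02907697308705977), np.float64(0.05898521832369575), np.float64(0.02883077083024424), np.float64(0.0652206740579798)] yaw of 64 edges 104.95940659503104 105.3933136789251 30 11.052125778012597 23.44084249869552
rest T edge [[538.4, 275.5], [554.5, 197.1]]
gbase [[520.6, 283.9], [657.2, 319.8], [540.8, 200.5], [683.3, 235.3]]
14.747634337943849 13.700892731503092 13.669000737929807
bolts [array([0.538684  , 0.27964287]), array([0.55336911, 0.21669424])]
gbase [[518.8, 282.1], [654.5, 317.8], [539.0, 199.2], [680.5, 233.8]]
14.747634337943849 13.700892731503092 13.669000737929792
bolts [array([0.53681031, 0.2778384 ]), array([0.55140032, 0.21529738])]
```

Estimates in mm:
- Holder: yaw about 11°, lip-edge middle about (535.5,-222).
- Block: front about 41 mm in front of the lip.
- Rest: centre about (565,253), yaw about 14.3°.

I'll grasp the protruding part about 24 mm in front of the lip, at roughly (512,-226.5). First I move above it.

Request:
move_arm(targets=[{"tx":35,"ty":46,"tz":0,"twist":-2,"grip":91},{"tx":72,"ty":94,"tz":0,"twist":-4,"grip":91},{"tx":109,"ty":142,"tz":0,"twist":-6,"grip":91},{"tx":146,"ty":190,"tz":0,"twist":-8,"grip":91},{"tx":183,"ty":238,"tz":0,"twist":-8.3,"grip":91}], newtons=20)

```text
clock: 0.72
ee_pos: [0.3984, -0.3733, 0.2326]
ee_rot: [-3.14, 0.0, 0.191]
ft_force: [0.5, -0.7, 0.7]
opening: 0.99
```

Request:
move_arm(targets=[{"tx":36,"ty":47,"tz":0,"twist":0,"grip":91},{"tx":72,"ty":93,"tz":-20,"twist":0,"grip":91},{"tx":105,"ty":136,"tz":-50,"twist":0,"grip":91},{"tx":113,"ty":147,"tz":-85,"twist":0,"grip":91},{"tx":113,"ty":147,"tz":-100,"twist":0,"grip":91}])

```text
clock: 1.35
ee_pos: [0.5108, -0.2244, 0.1304]
ee_rot: [-3.138, 0.003, 0.194]
ft_force: [-0.9, -1.3, 0.4]
opening: 0.99
```

```bash
cat > look.py <<'E'
import sys
from h import *
tag,x,y,w,h,x2,y2,w2,h2=sys.argv[1],*map(int,sys.argv[2:10])
o=[]
for n,b in(("top",(x,y,w,h)),("scene",(x2,y2,w2,h2))):
    c=cam(n); im=c["pixels"][b[1]:b[1]+b[3],b[0]:b[0]+b[2]]
    o.append(cv2.resize(im,(400,400*b[3]//b[2]),interpolation=cv2.INTER_CUBIC))
    import pickle; pickle.dump(dict(c),open(f"{n}_{tag}.pkl","wb"))
cv2.imwrite(f"pics/{tag}.png",np.hstack([q[:min(len(a) for a in o)] for q in o]))
s=get_state();print(s["clock"],s["ee_pos"],np.degrees(s["ee_rot"]),s["opening"],s["ft_force"])
E
python3 look.py a 270 150 100 100 150 190 100 100
```

```text
1.45 [ 0.50973816 -0.22681026  0.13096706] [-179.81392292    0.21778369   10.9040547 ] 0.9908131580169176 [-0.11744143  0.05928824 -0.45828755]
```

View pics/a.png

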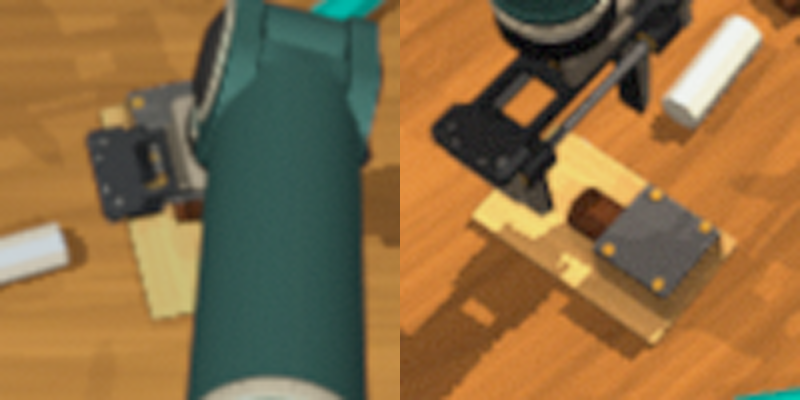

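The right finger and its twin straddle the block, aligned with the holder and clear of the lip. I'll go down with the fingertips about 4 mm above the board.

Request:
move_arm(targets=[{"tx":0,"ty":0,"tz":-35,"twist":0,"grip":91},{"tx":0,"ty":0,"tz":-65,"twist":0,"grip":91},{"tx":0,"ty":0,"tz":-85,"twist":0,"grip":91},{"tx":0,"ty":0,"tz":-98,"twist":0,"grip":80},{"tx":0,"ty":0,"tz":-98,"twist":0,"grip":60}])

```text
clock: 2.08
ee_pos: [0.5094, -0.2277, 0.0331]
ee_rot: [-3.139, 0.004, 0.189]
ft_force: [-0.3, 0.8, -0.7]
opening: 0.797
```

Request:
move_arm(targets=[{"tx":0,"ty":0,"tz":0,"twist":0,"grip":45},{"tx":0,"ty":0,"tz":0,"twist":0,"grip":25},{"tx":0,"ty":0,"tz":0,"twist":0,"grip":25},{"tx":0,"ty":0,"tz":0,"twist":0,"grip":25},{"tx":0,"ty":0,"tz":0,"twist":0,"grip":25}])

```text
clock: 2.7
ee_pos: [0.5096, -0.228, 0.0334]
ee_rot: [-3.139, 0.004, 0.189]
ft_force: [-0.2, 0.5, 2.9]
opening: 0.349
```

The opening is 32 mm, so it's gripped. I'll slide it 57 mm along the holder's -x.

Request:
move_arm(targets=[{"tx":-8,"ty":-1.6,"tz":0,"twist":0,"grip":25},{"tx":-22,"ty":-4.3,"tz":0,"twist":0,"grip":25},{"tx":-38,"ty":-7.4,"tz":0,"twist":0,"grip":25},{"tx":-52,"ty":-10,"tz":0,"twist":0,"grip":25},{"tx":-57,"ty":-11,"tz":0,"twist":0,"grip":25}])

```text
clock: 3.32
ee_pos: [0.4511, -0.2394, 0.0334]
ee_rot: [-3.139, 0.005, 0.188]
ft_force: [-0.4, 0.8, -0.8]
opening: 0.348
```

```bash
python3 look.py b 270 150 100 100 150 190 100 100
```

```text
3.425 [ 0.45114735 -0.23936303  0.03335633] [-179.82703801    0.32338269   10.76632933] 0.3437671545597178 [-1.40498049 -0.39210306  1.6057918 ]
```

View pics/b.png

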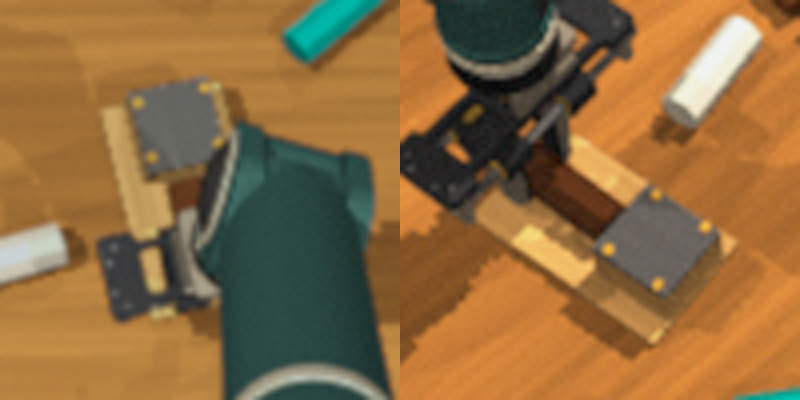

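Run:
```python
import pickle,cv2,numpy as np
t=pickle.load(open("top_b.pkl","rb"))["pixels"];s=pickle.load(open("scene_b.pkl","rb"))["pixels"]
c=lambda im,x,y:cv2.resize(im[y:y+40,x:x+30],(400,533),interpolation=cv2.INTER_CUBIC)
cv2.imwrite("pics/b2.png",np.hstack([c(t,300,175),c(s,188,220)]))
```

```text
(no output)
```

View pics/b2.png

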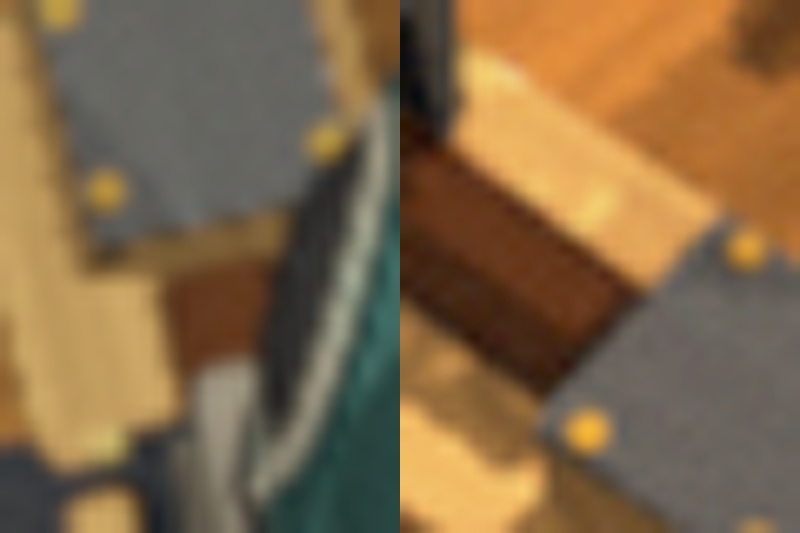

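The top view shows bare board between the block's rear end, at (220,270) in the crop, and the lip, so the block is out. I'll measure that gap.

Run:
```python
import pickle
from h import *
T=pickle.load(open("top_b.pkl","rb"))
f=lambda p:((p[0]+.5)/13.33-.5+300,(p[1]+.5)/13.33-.5+175)
a=np.array([.982,.191])
L=np.array([.5355,-.222])
for p,z in [((175,275),.040),((265,263),.042),((90,255),.052),((200,222),.054)]:
    X=onz(T,*f(p),z)[:2]; print(X,"from lip",(X-L)@a, (X-L)@np.array([-.191,.982]))
E=np.array([.4511,-.2394]);print("tcp",(E-L)@a,(E-L)@np.array([-.191,.982]))
```

```text
[ 0.52153868 -0.21367615] from lip -0.01212016321605547 0.010840633259225414
[ 0.52379202 -0.23472856] from lip -0.013928390279603239 -0.01026322528398866
[ 0.52436819 -0.19223639] from lip -0.005246584613185242 0.03135403537582361
[ 0.5315406  -0.21803062] from lip -0.0031299846417725927 0.00465417339726765
tcp -0.08620419999999998 -0.000966400000000002
```

The rear is 9 to 10 mm clear of the lip. I'll let go and regrasp about 30 mm further back, at the block's middle.

Request:
move_arm(targets=[{"tx":0,"ty":0,"tz":0,"twist":0,"grip":50},{"tx":0,"ty":0,"tz":0,"twist":0,"grip":50},{"tx":10,"ty":2,"tz":0,"twist":0,"grip":50},{"tx":24,"ty":4.6,"tz":0,"twist":0,"grip":50},{"tx":30,"ty":5.8,"tz":0,"twist":0,"grip":50}])

```text
clock: 4.05
ee_pos: [0.483, -0.2329, 0.0334]
ee_rot: [-3.139, 0.004, 0.189]
ft_force: [1.0, 0.7, 0.4]
opening: 0.541
```

Request:
move_arm(targets=[{"tx":0,"ty":0,"tz":0,"twist":0,"grip":25},{"tx":0,"ty":0,"tz":0,"twist":0,"grip":25},{"tx":0,"ty":0,"tz":0,"twist":0,"grip":25},{"tx":0,"ty":0,"tz":0,"twist":0,"grip":25},{"tx":0,"ty":0,"tz":0,"twist":0,"grip":25}], newtons=25)

```text
clock: 4.68
ee_pos: [0.4827, -0.233, 0.0334]
ee_rot: [-3.139, 0.005, 0.189]
ft_force: [-0.5, 0.1, -0.7]
opening: 0.346
```

```bash
python3 look.py c 270 150 100 100 150 190 100 100
```

```text
4.775 [ 0.48285296 -0.2330085   0.03340982] [-179.83503611    0.26138113   10.83484262] 0.34066269222404816 [-0.22436165 -0.09038365 -1.42865745]
```

View pics/c.png

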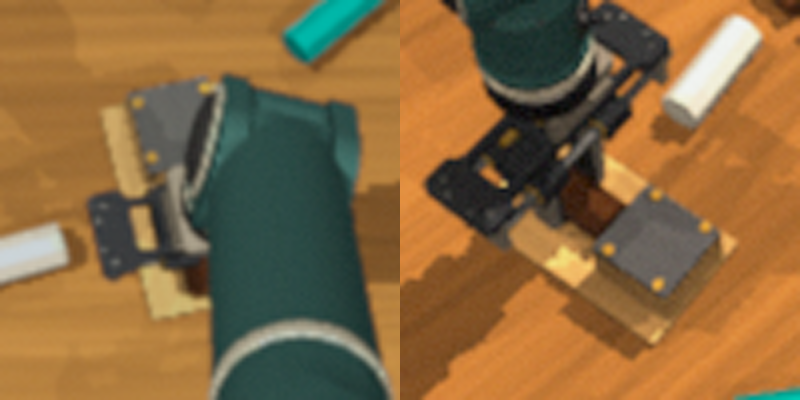

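It's gripped near the middle, with its front end at (195,293) in the top crop. I'll lift it.

Request:
move_arm(targets=[{"tx":0,"ty":0,"tz":15,"twist":0,"grip":25},{"tx":0,"ty":0,"tz":50,"twist":0,"grip":25},{"tx":0,"ty":0,"tz":95,"twist":0,"grip":25},{"tx":0,"ty":0,"tz":145,"twist":0,"grip":25},{"tx":0,"ty":0,"tz":180,"twist":0,"grip":25}])

```text
clock: 5.4
ee_pos: [0.4834, -0.2331, 0.2169]
ee_rot: [-3.141, 0.002, 0.189]
ft_force: [-0.4, -0.6, -0.8]
opening: 0.342
```

```bash
python3 look.py d 270 150 100 100 140 150 100 100
```

```text
5.5 [ 0.48523344 -0.23389117  0.21866696] [ 1.79852049e+02 -1.67247391e-01  1.08357863e+01] 0.3462818866261776 [ 0.03532833 -0.16158004 -1.10906252]
```

View pics/d.png

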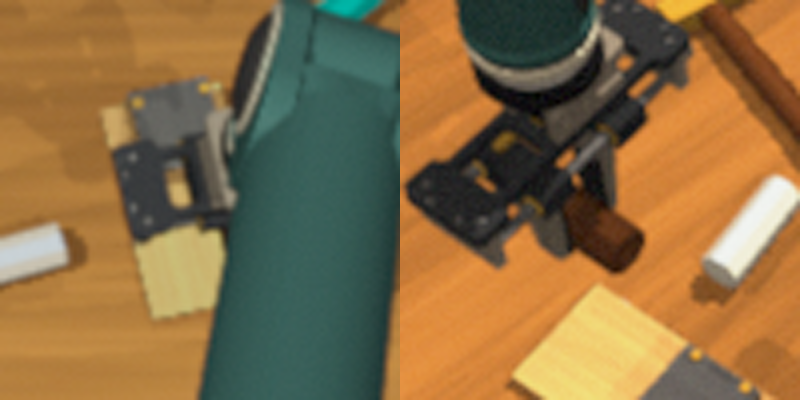

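Run:
```python
import pickle
from h import *
S=pickle.load(open("scene_d.pkl","rb"))
E=np.array([.4842,-.2335]);y=np.radians(10.85);a=np.array([np.cos(y),np.sin(y)]);n=np.array([-a[1],a[0]])
for p in [(222,245),(225,250)]:
    X=onz(S,p[0]/4+140,p[1]/4+150,.211)[:2];print(X,(X-E)@a,(X-E)@n)
```

```text
[ 0.52153451 -0.22171294] 0.038885871244865616 0.004548553892576473
[ 0.52582658 -0.22262052] 0.04293037234550748 0.0028492683462274957
```

The rear end is about 42 mm behind the TCP, so the block's middle is within about 3 mm of the TCP. I'll carry it over to the rest.

Request:
move_arm(targets=[{"tx":5,"ty":30,"tz":0,"twist":0,"grip":25},{"tx":14,"ty":80,"tz":0,"twist":1,"grip":25},{"tx":23,"ty":135,"tz":0,"twist":2,"grip":25},{"tx":32,"ty":190,"tz":0,"twist":3,"grip":25},{"tx":41,"ty":245,"tz":0,"twist":3.4,"grip":25}])

```text
clock: 6.12
ee_pos: [0.5257, 0.0127, 0.2183]
ee_rot: [3.139, -0.002, 0.249]
ft_force: [-0.2, -0.6, -0.5]
opening: 0.345
```

Request:
move_arm(targets=[{"tx":9,"ty":55,"tz":0,"twist":0,"grip":25},{"tx":18,"ty":110,"tz":0,"twist":0,"grip":25},{"tx":27,"ty":165,"tz":0,"twist":0,"grip":25},{"tx":36,"ty":215,"tz":0,"twist":0,"grip":25},{"tx":40,"ty":242,"tz":0,"twist":0,"grip":25}])

```text
clock: 6.75
ee_pos: [0.5647, 0.2579, 0.2176]
ee_rot: [3.14, -0.001, 0.252]
ft_force: [0.2, -0.1, -1.1]
opening: 0.346
```

```bash
python3 look.py e 110 100 100 100 290 80 100 100
```

```text
6.85 [0.56427486 0.25867601 0.21753943] [ 1.79971808e+02 -5.66588407e-02  1.45612791e+01] 0.34147867829982836 [-0.43228919  0.96711921 -0.256467  ]
```

View pics/e.png

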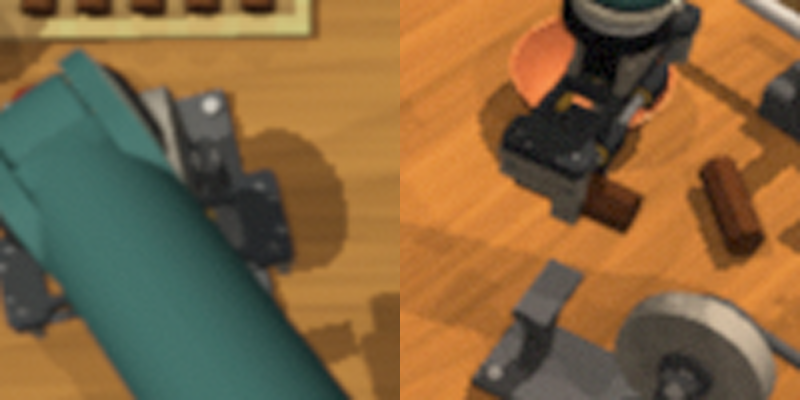

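The block hangs over the rest with its rear end at (630,205) in the scene crop, pointing towards the wheel. I'll lower it to about 4 mm above the rest and check there.

Request:
move_arm(targets=[{"tx":2,"ty":-4,"tz":-25,"twist":0,"grip":25},{"tx":2,"ty":-5,"tz":-52,"twist":0,"grip":25},{"tx":2,"ty":-5,"tz":-74,"twist":0,"grip":25},{"tx":2,"ty":-5,"tz":-88,"twist":0,"grip":25},{"tx":2,"ty":-5,"tz":-90,"twist":0,"grip":25}])

```text
clock: 7.48
ee_pos: [0.5658, 0.2525, 0.1266]
ee_rot: [3.14, 0.001, 0.253]
ft_force: [-0.5, 0.3, -0.6]
opening: 0.343
```

```bash
python3 look.py f 120 120 80 80 300 110 80 80
```

```text
7.575 [0.56653461 0.25337447 0.12790749] [ 1.79966426e+02 -7.88599122e-02  1.45392824e+01] 0.3423892214476629 [-0.13015827  0.13556095 -0.86034078]
```

View pics/f.png

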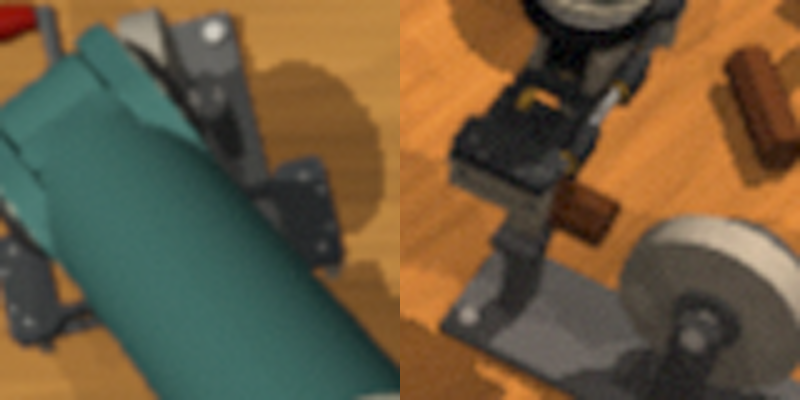

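The block is over the plate, level and aligned. I'll set it down gently and watch the force.

Request:
move_arm(targets=[{"tx":0,"ty":0,"tz":-1,"twist":0,"grip":25},{"tx":0,"ty":0,"tz":-2,"twist":0,"grip":25},{"tx":0,"ty":0,"tz":-3,"twist":0,"grip":25},{"tx":0,"ty":0,"tz":-3.5,"twist":0,"grip":25},{"tx":0,"ty":0,"tz":-3.5,"twist":0,"grip":25}])

```text
clock: 8.2
ee_pos: [0.5665, 0.2534, 0.1244]
ee_rot: [3.141, -0.001, 0.254]
ft_force: [0.9, 0.8, -0.8]
opening: 0.343
```

```bash
python3 look.py g 120 120 80 80 310 120 50 50
```

```text
8.3 [0.56654073 0.25340886 0.12441222] [ 1.79966968e+02 -7.92168351e-02  1.45404032e+01] 0.3457725316416427 [-0.21075491 -0.30268629 -1.11951868]
```

View pics/g.png

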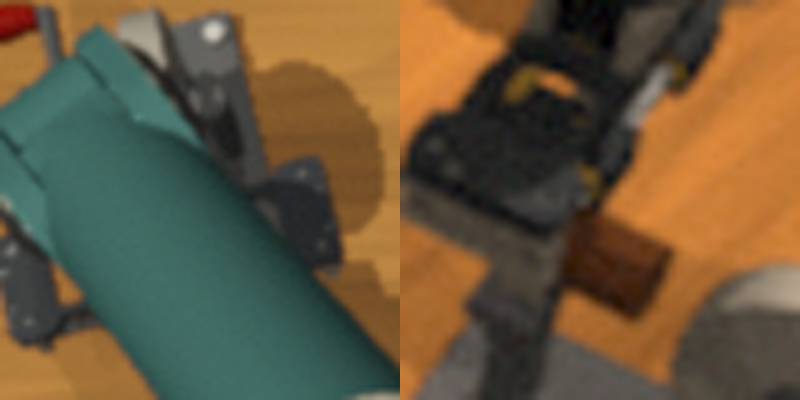

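Run:
```python
import pickle
from h import *
S=pickle.load(open("scene_g.pkl","rb"))
C=np.array([.5653,.2542]);y=np.radians(14.3);a=np.array([np.cos(y),np.sin(y)]);n=np.array([-a[1],a[0]])
for p,z in [((273,240),.1325),((252,262),.1325),((255,275),.117)]:
    X=onz(S,(p[0]+.5)/8-.5+310,(p[1]+.5)/8-.5+120,z)[:2];print(X,(X-C)@a,(X-C)@n)
```

```text
[0.60639909 0.27893299] 0.04593468564775282 0.013815224887647094
[0.60826939 0.26465068] 0.04421931815437126 -0.00048652760838522707
[0.60659547 0.27214578] 0.04444854715654373 0.007189803669444215
```

Request:
move_arm(targets=[{"tx":0,"ty":0,"tz":-0.5,"twist":0,"grip":25},{"tx":0,"ty":0,"tz":-1,"twist":0,"grip":25},{"tx":0,"ty":0,"tz":-1.5,"twist":0,"grip":25},{"tx":0,"ty":0,"tz":-1.5,"twist":0,"grip":25},{"tx":0,"ty":0,"tz":-1.5,"twist":0,"grip":25}])

```text
clock: 8.93
ee_pos: [0.5666, 0.2535, 0.1233]
ee_rot: [3.141, -0.002, 0.254]
ft_force: [-1.9, -1.1, 5.1]
opening: 0.351
```

The 5 N upward force shows contact. Along the rest it's centred, with the end at +45 mm. Sideways it looks about 5 mm to +y, so I'll lift slightly, shift 4 mm and set it down again.

Request:
move_arm(targets=[{"tx":0,"ty":0,"tz":3,"twist":0,"grip":25},{"tx":1,"ty":-3,"tz":3,"twist":0,"grip":25},{"tx":1,"ty":-4,"tz":2,"twist":0,"grip":25},{"tx":1,"ty":-4,"tz":0.5,"twist":0,"grip":25},{"tx":1,"ty":-4,"tz":0,"twist":0,"grip":25}])

```text
clock: 9.55
ee_pos: [0.5677, 0.2492, 0.1234]
ee_rot: [3.141, -0.001, 0.254]
ft_force: [-1.1, -1.6, 2.6]
opening: 0.347
```

Request:
move_arm(targets=[{"tx":0,"ty":0,"tz":0,"twist":0,"grip":25},{"tx":0,"ty":0,"tz":0,"twist":0,"grip":34},{"tx":0,"ty":0,"tz":0,"twist":0,"grip":40},{"tx":0,"ty":0,"tz":0,"twist":0,"grip":55},{"tx":0,"ty":0,"tz":0,"twist":0,"grip":65}], newtons=5)

```text
clock: 10.18
ee_pos: [0.5677, 0.2493, 0.1234]
ee_rot: [3.141, -0.001, 0.254]
ft_force: [-0.1, 0.7, -0.3]
opening: 0.628
```

```bash
python3 look.py i 120 120 80 80 310 120 50 50
```

```text
10.275 [0.56767668 0.24922837 0.12335406] [ 1.79945699e+02 -8.45676132e-02  1.45318670e+01] 0.6999114231665142 [ 0.33135058 -0.32059869 -1.10325821]
```

View pics/i.png

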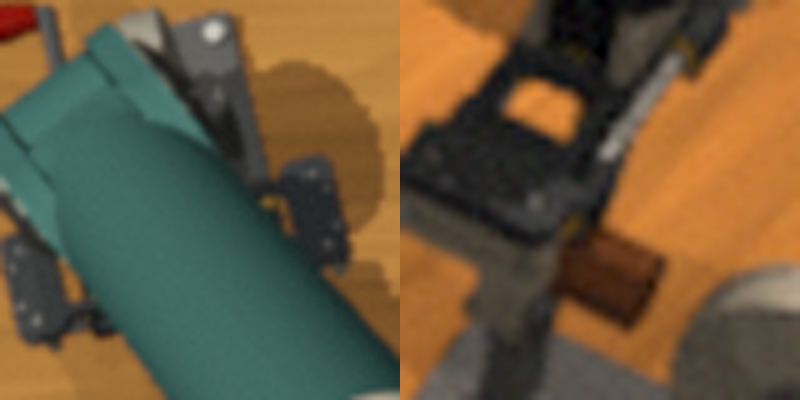

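The block stays put on the rest with the fingers open. I'll raise the arm straight up and then back away to the -y side for a clear view.

Request:
move_arm(targets=[{"tx":0,"ty":0,"tz":10,"twist":0,"grip":70},{"tx":0,"ty":0,"tz":35,"twist":0,"grip":70},{"tx":0,"ty":0,"tz":70,"twist":0,"grip":70},{"tx":0,"ty":0,"tz":110,"twist":0,"grip":70},{"tx":0,"ty":0,"tz":140,"twist":0,"grip":70}])

```text
clock: 10.9
ee_pos: [0.568, 0.2495, 0.2661]
ee_rot: [3.141, -0.004, 0.254]
ft_force: [0.6, 0.5, -1.0]
opening: 0.762
```

Request:
move_arm(targets=[{"tx":-8,"ty":-40,"tz":0,"twist":0,"grip":70},{"tx":-16,"ty":-90,"tz":0,"twist":0,"grip":70},{"tx":-24,"ty":-145,"tz":0,"twist":0,"grip":70},{"tx":-32,"ty":-195,"tz":0,"twist":0,"grip":70},{"tx":-40,"ty":-230,"tz":0,"twist":0,"grip":70}])

```text
clock: 11.52
ee_pos: [0.5277, 0.017, 0.267]
ee_rot: [3.14, -0.005, 0.252]
ft_force: [1.2, 0.1, 0.6]
opening: 0.76
```

```bash
python3 look.py k 140 140 50 50 310 125 50 50
```

```text
11.625 [0.52754123 0.01483499 0.26689754] [179.83737999  -0.22538845  14.14293438] 0.763980959900674 [-0.20382336 -0.4219174  -0.11958305]
```

View pics/k.png

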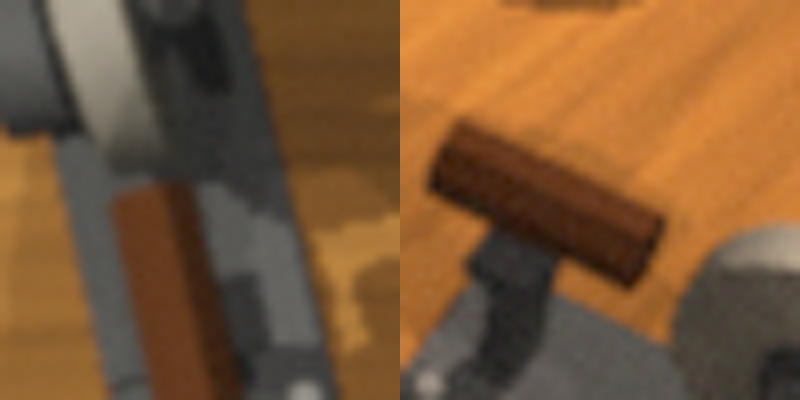

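The block lies level across the rest, with one end facing the wheel. I'll do a numeric check of the centre and heading in both views, and see whether the bystanders moved.

Run:
```python
import pickle
from h import *
C=np.array([.5653,.2542]);y=np.radians(14.3);a=np.array([np.cos(y),np.sin(y)]);n=np.array([-a[1],a[0]])
T=pickle.load(open("top_k.pkl","rb"));S=pickle.load(open("scene_k.pkl","rb"))
T0=pickle.load(open("top0.pkl","rb"));S0=pickle.load(open("scene0.pkl","rb"))
for nm,c,c0,b in(("T",T,T0,(140,140,60,80)),("S",S,S0,(305,130,60,45))):
    im=c["pixels"];m=np.zeros(im.shape[:2],np.uint8)
    d=np.abs(im.astype(int)-c0["pixels"].astype(int)).sum(2)
    hsv=cv2.cvtColor(im,cv2.COLOR_BGR2HSV)
    mm=((d>40)&(hsv[...,1]>110)&((hsv[...,0]<12)|(hsv[...,0]>170))&(hsv[...,2]<150)).astype(np.uint8)
    x,yy,w,h=b;m[yy:yy+h,x:x+w]=mm[yy:yy+h,x:x+w]
    k=max(cv2.findContours(m,0,2)[0],key=cv2.contourArea);R=cv2.minAreaRect(k);bx=cv2.boxPoints(R)
    e=sorted(range(4),key=lambda i:np.linalg.norm(bx[i]-bx[(i+1)%4]))[:2]
    P=[onz(c,*((bx[i]+bx[(i+1)%4])/2),.118 if nm=="S" else .122) for i in e]
    M=(P[0]+P[1])[:2]/2; v=(P[0]-P[1])[:2]
    print(nm,R,"mid",M,"rest x,y",(M-C)@a,(M-C)@n,"len",np.linalg.norm(v),"yaw",np.degrees(np.arctan2(v[1],v[0]))%180)
im=T["pixels"];cv2.imwrite("pics/fin.png",cv2.resize(np.hstack([T0["pixels"][100:300],im[100:300]]) ,(800,156)))
cv2.imwrite("pics/fin2.png",cv2.resize(im,(800,600)))
```

```text
T ((165.1923065185547, 178.46156311035156), (11.570852279663086, 3.7262067794799805), 78.69007110595703) mid [0.56287094 0.23724855] rest x,y -0.00654079165872739 -0.01582624333201433 len 0.035613427329576876 yaw 12.139357304201287
S ((327.6000061035156, 150.29998779296875), (28.174455642700195, 9.838699340820312), 26.56505012512207) mid [0.56783992 0.25010235] rest x,y 0.0014491107363894967 -0.004598046491926846 len 0.0898511078672393 yaw 13.475607704516221
```

View pics/fin2.png

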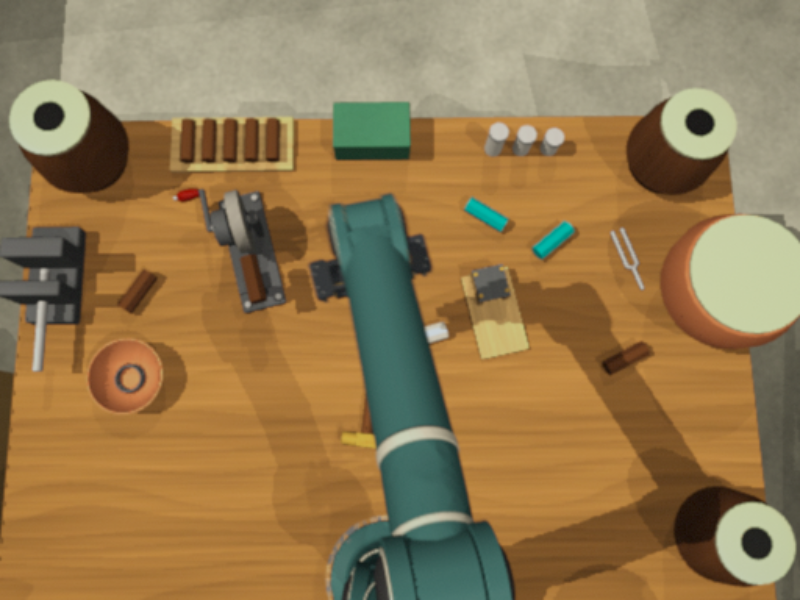

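The top mask only caught a sliver (36 mm long), so I'll redo that check with the hand-read end of the block's top facet.

Run:
```python
import pickle
from h import *
C=np.array([.5653,.2542]);y=np.radians(14.3);a=np.array([np.cos(y),np.sin(y)]);n=np.array([-a[1],a[0]])
T=pickle.load(open("top_k.pkl","rb"));S=pickle.load(open("scene_k.pkl","rb"))
im=T["pixels"][145:205,140:190];cv2.imwrite("pics/k2.png",cv2.resize(im,(500,600),interpolation=cv2.INTER_CUBIC))
# project expected rest corners & block box into both
for c,o,nm in((T,(140,145),"T"),(S,(310,125),"S")):
    for q in [(15,32),(15,-32),(-15,-32),(-15,32)]:
        X=C+a*q[0]/1e3+n*q[1]/1e3; p=proj(c,[*X,.1]); print(nm,"rest",q,np.round((p-o+.5)*(10 if nm=="T" else 8)))
```

```text
T rest (15, 32) [ 99. 328.]
T rest (15, -32) [304. 275.]
T rest (-15, -32) [327. 368.]
T rest (-15, 32) [121. 421.]
S rest (15, 32) [211. 190.]
S rest (15, -32) [135. 296.]
S rest (-15, -32) [ 67. 262.]
S rest (-15, 32) [145. 159.]
```

View pics/k2.png

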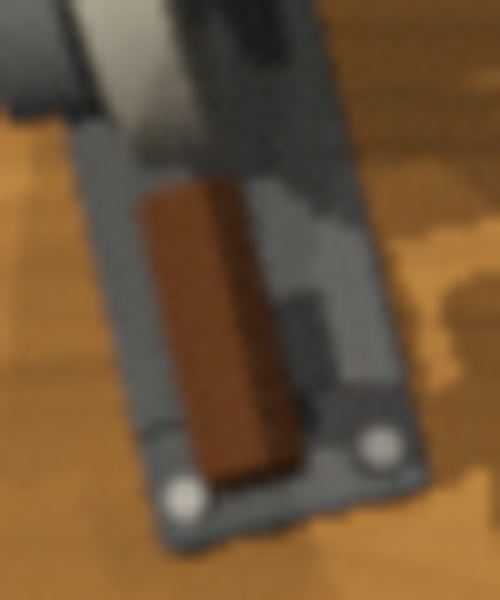

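Run:
```python
import pickle
from h import *
C=np.array([.5653,.2542]);y=np.radians(14.3);a=np.array([np.cos(y),np.sin(y)]);n=np.array([-a[1],a[0]])
T=pickle.load(open("top_k.pkl","rb"))
f=lambda p:((p[0]+.5)/10-.5+140,(p[1]+.5)/10-.5+145)
P=[onz(T,*f(p),z)[:2] for p,z in [((190,190),.122),((252,477),.122)]]
M=(P[0]+P[1])/2;v=P[0]-P[1];print(M,(M-C)@a,(M-C)@n,np.linalg.norm(v),np.degrees(np.arctan2(v[1],v[0])))
# wheel midline check: top view wheel and base centreline
for q in [((75,135),(345,125))]:
    A=[onz(T,*f(p),.01)[:2] for p in q]; print("base edges",A,[(X-M)@n for X in A],[(X-C)@n for X in A])
A=[onz(T,*f(p),.01)[:2] for p in ((165,548),(425,485),(185,497),(380,445))]; print([(X-M)@n for X in A],[(X-M)@a for X in A])
```

```text
[0.56493811 0.24792231] -0.0019012645929671382 -0.005993797877529525 0.09046966484214963 13.063458540616269
base edges [array([0.65620024, 0.31620035]), array([0.65852012, 0.22848996])] [np.float64(0.0436208453498775), np.float64(-0.041944914136442094)] [np.float64(0.03762704747234798), np.float64(-0.04793871201397162)]
[np.float64(0.0458614449200396), np.float64(-0.03920249644934698), np.float64(0.03596494219686877), np.float64(-0.028305141334634267)] [np.float64(-0.03521928791610611), np.float64(-0.03678946869381052), np.float64(-0.02070289095366175), np.float64(-0.020339001737171368)]
```

Both views put the block within about 2 mm lengthwise and 6 mm sideways of the rest's centre. Against the base's centreline it is within about 4 mm, and its heading is within 1.5°. I'm handing in.

```bash
python3 -c "
from h import *
print(r.job_done(), get_state()['clock'])"
```

```text
the job is handed in; nothing more can be done
the job is handed in; nothing more can be done
```

I slid the rosewood block out from under the lip along the board, regrasped it at its middle, and carried it to the grinder. There I set it across the tool rest, let go and backed the arm away. I handed the job in with the clock at about 11.6 s; no verdict is reported.

**Last checks:** the block lies level and still on the rest, with one end pointing at the wheel.

| Check | Scene view | Top view |
|---|---|---|
| Lengthwise offset from rest centre | +1.4 mm | -1.9 mm |
| Sideways offset from rest centre | -4.6 mm | -6.0 mm |
| Heading (rest about 14.3°) | 13.5° | 13.1° |

- **Disagreement on sideways position:** measured against the grinder's base centreline, the block is only about 1 to 4 mm off. All of these are inside the 16 mm limit.
- **Failed check:** my first automatic top-view mask caught only a sliver of the block and gave about -16 mm sideways. I discarded it and used hand-read end points for the top-view figures above.
- **Bystanders:** the spares, fork and bowl look unmoved in the last top view. I compared these by eye only. The arm partly hid the hammer and covered one spare, the one beside the hammer, so that spare is unchecked.

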